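Clear the dispenser and serve four walnuts

ROBOT

A 6-joint arm with a two-finger parallel gripper is mounted at the origin on the work surface. World frame = base frame: x ahead of the robot, y to its left, z up, the work surface at z = 0. Lengths are in m, angles in rad, forces in N, time in s.
With the tool pointing down it reaches from about 0.35 to 0.975 m from the base axis. Payload 4.9 kg.
Tool frame: the origin (TCP) lies on the centre line of the jaws, within the pads' length; the fingertips stand 14 mm ahead of it and the grasp point (between the pads) lies 5 mm behind it; z points along the fingers, y is the line along which they close (so a half turn about z gives the same grasp; the last joint's range is limited). The gripper opens to 85 mm and grips with 20 to 120 N. Pads are 22 mm wide; open, the fingers measure 114 mm over their backs; the gripper's body (76 mm by 85 mm) begins 54 mm behind the grasp point. The pads swing forward as they close: fully open they stand 13 mm farther back than shut.
Start: joints at [1.137, 0.053, 1.613, -0, 1.476, -0.119], TCP at [0.194, 0.594, 0.245] pointing down, gripper open.
Joint ranges: [-3.01, 3.01], [-1.01, 2.22], [0.06, 2.58], [-1.02, 4.17], [0.09, 2.62], [-3.14, 3.14]. Speed limits (rad/s): [2.57, 2.57, 3.14, 3.14, 3.14, 3.14].

INTERFACE

Orientations are given as a unit quaternion [w, x, y, z].
In Python, from plant import * gives the robot as it stands.
- The arm moves only by the tool send_rows, never from a script. Its argument "steps" is a list of rows, each an object with "translation": the shift along the tool's x, y, z in cm, a list of three; "delta_rot": the turn, a rotation vector about the tool's x, y, z in rad, a list of three; "jaw": the finger opening in cm, from 0 to 8.54. In form: [{"translation": [dx, dy, dz], "delta_rot": [rx, ry, rz], "jaw": jaw}, ...]. A call has exactly 8 rows; each row is the pose to reach, as a shift and turn from the pose commanded when the call began, along the tool's axes at that moment; what a row does not reach only later rows make up. A row lasts 1/10 s, in which the tool goes at most 50 mm and 8.59 degrees, less where a joint would pass 70% of its speed; a pose out of reach is approached as far as the arm can. A call with a gripper value outside its range is refused whole. The fingers move at their own pace and stop on an object; the grip force is fixed at half the most. Time passes only in rows, so rows that repeat a pose let the fingers close, or fill a call up. It gives the time, the measured TCP pose, the force, the opening and the grip force at its end, in the units of the state.
- state(): the state, without advancing time (a new reading comes with each control period).
- grab_frame(name): name is "scene" or "top"; returns a dict with "pixels" (384x512x3 uint8, blue, green, red), "range_z" (384x512 float32, m along the optical axis (not along the pixel's ray), 0 where there is no reading), "fx", "fy", "cx", "cy" (pixels), "dist" ([k1, k2, p1, p2, k3] as OpenCV has them; the pictures are not rectified), "rvec" (rotation vector, rad) and "tvec" (3), from world to camera coordinates, as OpenCV has them. Camera axes: x right, y down, z forward; pixel columns grow to the right and rows downward; lengths in m; the calibration is good to about 2 mm. A picture is of the moment at which its call begins.
- job_done(): hands the job in; it is judged then, once.
The state is a dict: "time": time; "joint_pos": joint angles; "joint_vel": joint speeds; "joint_efforts": joint torques, N m; "tool_pos": TCP position; "tool_rot": TCP orientation; "contact_force": force on the tool from outside, world axes, zero at the start; "ft_torque": the same for the moment, N m; "gripper_width": opening from 0.0 (shut) to 1.0 (fully open); "grasp_force": force on a finger pad.
Only numpy, scipy, OpenCV 4.12 (cv2) and the standard library are available. Lean on these libraries where they do the work, as an engineer would, in place of code of your own. Each camera call takes 0.05 s, during which the arm holds its last target. There are 200 camera calls.

TASK

First clear the walnut dispenser: stand the jar that blocks its gate upright in the aluminium tray, and lay the kitchen tool that pokes under it in the tray too. Then bring the steel pan flat on the table under the columns, draw the gate partly open so that exactly four of the six walnuts fall into the pan, and shut the gate fully again. Leave the pan under the dispenser, and leave the other tool, the bowl and the mug where they are.

Things in the scene. Friction and masses are not known exactly. Their poses are not given: they have to be found in the camera images.
- dispenser: Fixed clear walnut dispenser with blue edges. Origin on the table under the middle of its 3 columns; x to its rear stand, y along the row. Clear box x +-26, y +-74, z 106..205 mm, open-topped. Blue rails at x +-34, z 95..111. Steel posts at x 82, y +-55; blue foot x 62..148, y +-70, 10 high. Below the rails it is open in front and at both sides, 95 mm clear.
- columns (a point): Centre of the dispenser's open top, 205 mm above the table. Columns are 44 mm square inside, centred at dispenser y -48, 0 and +48 mm, two walnuts stacked in each, six in all. Axes as the dispenser's.
- gate (a joint): White slide gate, the floor under all columns (underside z 100 mm, 6 thick, 52 wide). Slides to dispenser +y: 0 shut, 0.15 m fully open; friction about 1.5 N, stays where left. Opening uncovers the y -48 column first (both its walnuts fall by 0.045 m), then the middle one (by 0.093); the +48 column stays up to 0.115 and falls by 0.14. Starts up to 0.012 ajar, nothing falling.
- gate_tab (a point): Centre of the top of the gate's upright red tab, the thing to hold: 12 mm thick (dispenser x) by 30 mm wide (dispenser y), rising from z = 106 mm to this point at z = 172 mm. It moves with the gate and stands at dispenser (0, 124 mm + gate opening). The white gate plate runs on 15 mm beyond it. Axes as the dispenser's.
- pan: Loose steel serving pan, a rectangular tray with a straight black handle, 0.35 kg. Origin at the centre of its underside; box 100 mm (x) by 160 mm (y) by 45 mm high, walls and floor 4 mm. The handle runs from the -x wall to x = -136 mm, 18 mm wide (y), z 30..44 mm. It can be slid over the table.
- pan_grip (a point): Point on the pan's handle to hold, at pan (-105, 0, 37) mm, mid-height of the handle. Axes as the pan's.
- tray: Fixed shallow aluminium tray, 190 mm (x) by 240 mm (y), rim 12 mm high and 4 mm thick, floor 4 mm thick. Origin at the centre of its underside. Cleared things go here.
- jar: Closed amber glass jar with a yellow lid, 60 mm in diameter, 130 mm tall, 0.3 kg, upright on the table in the path of the gate's tab. Origin at the centre of its underside, z up.
- pastry_wheel: Pastry wheel lying flat: orange handle 110 mm long (x), 24 wide, 24 high; white 60 mm wheel centred at x 90, tip at x 120 mm. Origin at the handle's middle, underside; x to the wheel, z up. One of this and the scraper lies with its head under the dispenser, handle out in front: that one is in the way. The other lies to the right of the dispenser and is a bystander.
- scraper: Stainless scraper lying flat: dark wooden handle 110 mm long (x), 24 mm wide, 24 mm high; steel blade 80 mm wide, 4 mm thick, x 70..120 mm. Origin at the middle of the handle, on its underside; x towards the blade, z up.
- glass_bowl: Small glass bowl, 76 mm across the rim, 45 mm high, upright on the table between the tray and the dispenser's front; a fragile bystander, leave it. Origin at the centre of its underside.
- mug: Blue mug, 80 mm across, 90 mm high, behind the dispenser; a bystander. Origin at the centre of its underside.
- walnut1: Walnut, a brown ball 40 mm in diameter, origin at its centre. Starts as the lower one in the column at dispenser y = -48 mm.
- walnut2: Walnut, a brown ball 40 mm in diameter, origin at its centre. Starts as the upper one in the column at dispenser y = -48 mm.
- walnut3: Walnut, a brown ball 40 mm in diameter, origin at its centre. Starts as the lower one in the column at dispenser y = 0 mm.
- walnut4: Walnut, a brown ball 40 mm in diameter, origin at its centre. Starts as the upper one in the column at dispenser y = 0 mm.
- walnut5: Walnut, a brown ball 40 mm in diameter, origin at its centre. Starts as the lower one in the column at dispenser y = 48 mm.
- walnut6: Walnut, a brown ball 40 mm in diameter, origin at its centre. Starts as the upper one in the column at dispenser y = 48 mm.

How it is judged:
By the outcome, as a careful person would: the job done as asked, in the order asked, and still so for the second after the job is handed in, with the robot touching nothing.
It also fails if it takes over 72 s, if anything falls off the work surface, if the arm or the gripper's body presses on something with over 40 N, if the wrist force passes 120 N, or if a joint passes its speed limit or range.

## Working session

There is one attempt and no reset: what is moved stays moved. The work goes in short steps, Python scripts to look and compute and a tool call to move; the robot and the scene stay as the last step left them, time stands still between calls to the robot, and variables do not carry over. Pictures are saved under pics/ and viewed, at most 10 in all, crops included, and the job is handed in when it is done.

Besides the shell and the picture viewer there is one more tool, called after ">>>" by a JSON object that holds its "method" and its "body". send_rows: Moves the arm, as the interface text tells. Its arguments: {"type":"object","properties":{"steps":{"type":"array","items":{"type":"object","properties":{"translation":{"type":"array","items":{"type":"number"}},"delta_rot":{"type":"array","items":{"type":"number"}},"jaw":{"type":"number"}}}}},"required":["steps"]}

```bash
ls; mkdir -p pics; cat > h.py <<'E'
from plant import *
import numpy as np, cv2
def cloud(f):
    z=f["range_z"]; h,w=z.shape
    K=np.array([[f["fx"],0,f["cx"]],[0,f["fy"],f["cy"]],[0,0,1]])
    u,v=np.meshgrid(np.arange(w),np.arange(h))
    n=cv2.undistortPoints(np.stack([u,v],-1).reshape(-1,1,2).astype(np.float64),K,np.array(f["dist"],float)).reshape(h,w,2)
    P=np.dstack([n*z[...,None],z])
    R=cv2.Rodrigues(np.array(f["rvec"],float))[0]; t=np.array(f["tvec"],float).ravel()
    W=(P-t)@R
    W[z<=0]=np.nan
    return W
def save(f,n): cv2.imwrite("pics/"+n,f["pixels"])
E
python3 - <<'E'
from h import *
import pickle
for n in("scene","top"):
    f=grab_frame(n); save(f,n+"0.png"); pickle.dump(f,open(n+"0.pkl","wb"))
    R=cv2.Rodrigues(np.array(f["rvec"],float))[0]; print(n,-R.T@np.ravel(f["tvec"]),R[2],f["fx"])
    W=cloud(f); print(np.isfinite(W[...,0]).mean())
print(state())
E
```

```text
pics
scene [ 1.36866205 -0.09538289  0.72562975] [-0.81406765  0.10195981 -0.57174999] 348.17069725000596
0.9957071940104166
top [ 0.38471731 -0.00483162  1.07623813] [ 0.19690282  0.00402057 -0.98041477] 392.77071790143805
0.9962107340494791
{'time': 0.1, 'joint_pos': array([ 1.13701542e+00,  5.33241169e-02,  1.61417759e+00, -3.71243980e-06,
        1.47600508e+00, -1.18968036e-01]), 'joint_vel': array([ 0.00063204, -0.00170739, -0.00254139,  0.00023952, -0.00112108,
        0.00082739]), 'joint_efforts': array([-4.72209237e-06, -3.94904459e+01, -3.71362638e+01, -2.33387764e-04,
        4.01508223e-03,  1.87868494e-06]), 'tool_pos': array([0.19327385, 0.59378956, 0.24415282]), 'tool_rot': array([-2.59376691e-04,  1.56756991e-01,  9.87636740e-01, -9.21251111e-04]), 'contact_force': array([0.28060819, 0.67867941, 0.4674969 ]), 'ft_torque': array([-0.02430664,  0.03980879, -0.01636788]), 'grasp_force': 0.0, 'gripper_width': 1.0009332007289942}
```

View pics/scene0.png

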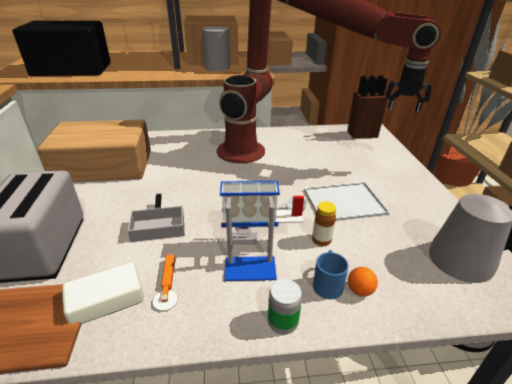

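View pics/top0.png

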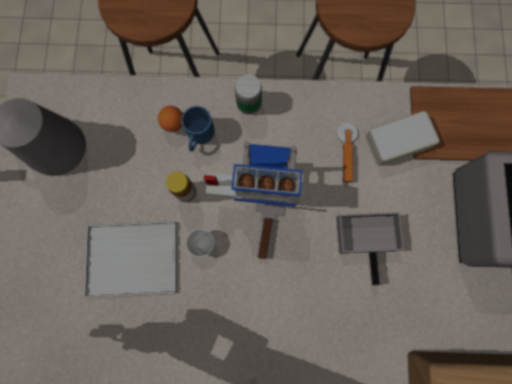

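The scene view, taken from the far side, shows the dispenser at about (250,230), the red tab at (297,205) and the jar at (325,222). In the top view, the jar lid is at (179,183), the tab at (211,180) and the columns at (267,180). The scraper handle is at (265,240), the pan at (369,233) with its handle at (375,268), the tray at (132,259), the bowl at (201,243), the mug at (198,125) and the pastry wheel at (348,150). The scraper is the tool to move.

```bash
cat > m.py <<'E'
from h import *
import pickle
f=pickle.load(open("top0.pkl","rb")); W=cloud(f); hsv=cv2.cvtColor(f["pixels"],cv2.COLOR_BGR2HSV); b=f["pixels"]
g=pickle.load(open("scene0.pkl","rb")); V=cloud(g); hg=cv2.cvtColor(g["pixels"],cv2.COLOR_BGR2HSV)
def roi(W,x0,y0,x1,y1):
    m=np.zeros(W.shape[:2],bool); m[y0:y1,x0:x1]=1; return m
def rep(n,W,m):
    P=W[m&np.isfinite(W[...,0])]
    c,s,a=cv2.minAreaRect((P[:,:2]*1000).astype(np.float32))
    print(n,len(P),"mean",P.mean(0).round(4),"z",np.percentile(P[:,2],[5,50,95]).round(3),"rect",np.round(c,1),np.round(s,1),round(a,1))
    return P
H,S,Vv=cv2.split(hsv)
sat=S>90
z=W[...,2]
print("table z",np.nanmedian(z[300:320,20:80]),np.nanmedian(z[200:215,200:225]))
rep("lid",W,roi(W,165,168,195,200)&(H>18)&(H<35)&(S>120)&(z>.115))
rep("tab",W,roi(W,200,170,222,190)&((H<8)|(H>172))&(S>130)&(z>.155))
rep("blue box top",W,roi(W,225,155,308,210)&(H>100)&(H<130)&(S>100)&(z>.18))
rep("foot",W,roi(W,240,138,300,172)&(H>100)&(H<130)&(S>100)&(z<.03))
rep("scr handle",W,roi(W,255,212,280,265)&(Vv<110)&(S>90)&(z>.012)&(z<.04))
rep("pan all",W,roi(W,325,200,412,292)&(z>.025)&(z<.06))
rep("pan box",W,roi(W,325,200,412,258)&(z>.035)&(z<.06))
rep("pan handle",W,roi(W,360,256,390,292)&(z>.03)&(z<.06))
rep("tray",W,roi(W,75,212,185,305)&(z>.0015)&(z<.02))
rep("tray rim",W,roi(W,75,212,185,305)&(z>.009)&(z<.02))
rep("bowl",W,roi(W,185,225,218,262)&(z>.03))
rep("mug",W,roi(W,178,100,218,155)&(z>.07))
rep("wheel",W,roi(W,335,150,360,185)&(H<16)&(S>150)&(z>.012))
Hg,Sg,Vg=cv2.split(hg)
rep("S tab",V,roi(V,285,190,308,222)&((Hg<8)|(Hg>172))&(Sg>130))
rep("S lid",V,roi(V,312,198,342,245)&(Hg>18)&(Hg<35)&(Sg>120)&(V[...,2]>.1))
rep("S foot",V,roi(V,220,255,282,282)&(Hg>100)&(Hg<130)&(Sg>100)&(V[...,2]>.005)&(V[...,2]<.02))
rep("S top",V,roi(V,215,175,285,200)&(Hg>100)&(Hg<130)&(Sg>100)&(V[...,2]>.18))
E
python3 m.py
python3 - <<'E'
import cv2
a=cv2.imread("pics/top0.png")[130:300,150:420]; b=cv2.imread("pics/scene0.png")[150:290,100:350]
a=cv2.resize(a,(800,504),interpolation=3); cv2.imwrite("pics/c0.png",a)
E
```

```text
table z -0.0006585535342253775 -0.0005610155181647828
lid 352 mean [0.5959 0.1999 0.1286] z [0.122 0.129 0.132] rect [596.4 200.3] [50.5 48.6] 1.0
tab 59 mean [0.5978 0.1139 0.1692] z [0.16  0.17  0.174] rect [598.9 114.2] [26.6  9.9] 86.9
blue box top 380 mean [ 0.5871 -0.0228  0.2051] z [0.202 0.205 0.208] rect [590.8 -20.6] [156.3  61.4] 86.1
foot 783 mean [ 0.7051 -0.0283  0.0094] z [0.006 0.009 0.013] rect [703.4 -27.8] [111.7  64.6] 84.2
scr handle 287 mean [ 0.4728 -0.0228  0.0235] z [0.02  0.024 0.026] rect [473.3 -22.9] [ 20.1 104.5] 82.2
pan all 795 mean [ 0.4648 -0.3052  0.0413] z [0.028 0.043 0.047] rect [ 452.8 -303.1] [184.1 163.4] 4.2
pan box 464 mean [ 0.4892 -0.3034  0.0434] z [0.037 0.044 0.047] rect [ 486.8 -300.6] [116.  163.4] 4.2
pan handle 231 mean [ 0.3962 -0.3043  0.0428] z [0.036 0.043 0.046] rect [ 396.6 -305.6] [71.4 18.7] 3.5
tray 5959 mean [0.4089 0.3381 0.0045] z [0.002 0.004 0.01 ] rect [414.  343.5] [244.9 308.6] 1.5
tray rim 438 mean [0.4061 0.3368 0.0116] z [0.009 0.011 0.015] rect [411.3 335.9] [189.4 240. ] 4.2
bowl 235 mean [0.4564 0.1531 0.0408] z [0.032 0.042 0.047] rect [455.1 149.3] [70.5 73.7] 2.3
mug 312 mean [0.7708 0.1714 0.0825] z [0.071 0.083 0.091] rect [768.7 166.2] [96.1 79. ] 20.0
wheel 269 mean [ 0.6786 -0.2479  0.0231] z [0.019 0.023 0.027] rect [ 679.9 -248.9] [23.5 88.2] 89.5
S tab 199 mean [0.6071 0.1155 0.1438] z [0.112 0.144 0.172] rect [606.4 115.7] [28.4 10.7] 83.7
S lid 220 mean [0.609  0.1997 0.128 ] z [0.116 0.131 0.133] rect [603.5 201.4] [48.5 48.5] 24.5
S foot 1115 mean [ 0.7046 -0.0281  0.0105] z [0.007 0.011 0.013] rect [700.7 -27.5] [137.7  83.4] 85.1
S top 264 mean [ 0.6079 -0.0198  0.2046] z [0.199 0.206 0.208] rect [594.7 -19. ] [156.4  59.9] 85.3
```

View pics/c0.png

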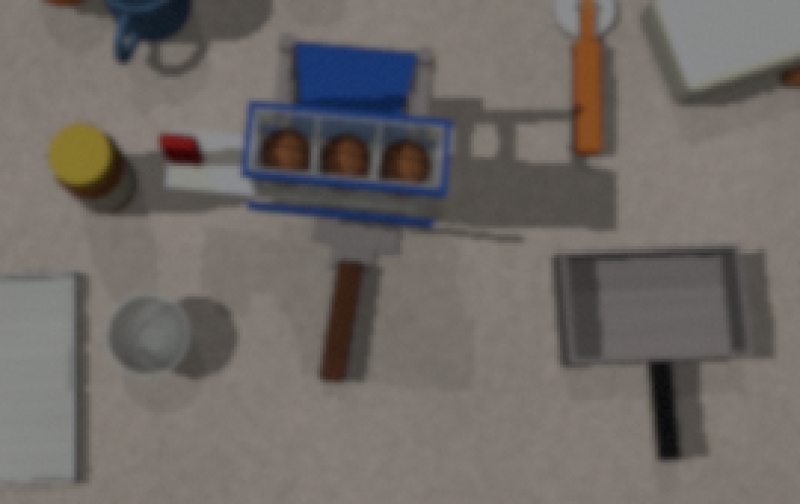

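>>> {"method": "send_rows", "body": {"steps": [{"translation":[-50.8,-24.9,0],"delta_rot":[0,0,1.256],"jaw":8.5},{"translation":[-50.8,-24.9,0],"delta_rot":[0,0,1.256],"jaw":8.5},{"translation":[-50.8,-24.9,0],"delta_rot":[0,0,1.256],"jaw":8.5},{"translation":[-50.8,-24.9,0],"delta_rot":[0,0,1.256],"jaw":8.5},{"translation":[-50.8,-24.9,0],"delta_rot":[0,0,1.256],"jaw":8.5},{"translation":[-50.8,-24.9,0],"delta_rot":[0,0,1.256],"jaw":8.5},{"translation":[-50.8,-24.9,0],"delta_rot":[0,0,1.256],"jaw":8.5},{"translation":[-50.8,-24.9,0],"delta_rot":[0,0,1.256],"jaw":8.5}]}}

```text
time: 0.9
tool_pos: [0.4814, 0.3139, 0.2449]
tool_rot: [-0.0, 0.689, 0.724, -0.0]
contact_force: [0.6, 0.3, -0.5]
gripper_width: 0.995
grasp_force: 0.0
```

```bash
cat >> h.py <<'E'
from scipy.spatial.transform import Rotation as Ro
def pose():
    s=state(); w,x,y,z=s["tool_rot"]; R=Ro.from_quat([x,y,z,w]); p=np.array(s["tool_pos"])
    a=R.as_matrix(); print("t %.2f"%s["time"],"p",p.round(4),"phi %.2f"%np.degrees(np.arctan2(a[1,1],a[0,1])),"tilt %.2f"%np.degrees(np.arccos(-a[2,2])),"F",np.round(s["contact_force"],1),"w",round(s["gripper_width"],3),"g",round(s["grasp_force"],1),"q",np.round(s["joint_pos"],2))
    return p,R
def to(*tg):
    "tool-frame cm + rotvec from measured pose to targets (x,y,z,phi deg)"
    p,R=pose()
    for x,y,z,ph in tg:
        c,s=np.cos(np.radians(ph)),np.sin(np.radians(ph))
        T=Ro.from_matrix(np.array([[-s,c,0],[c,s,0],[0,0,-1]]))
        print((x,y,z,ph),"->",(R.inv().apply(np.array([x,y,z])-p)*100).round(1),(R.inv()*T).as_rotvec().round(3))
E
python3 -c "
from h import *
to((.6,.2,.245,0),(.6,.2,.09,0))"
```

```text
t 0.90 p [0.4814 0.3139 0.2449] phi 2.85 tilt 0.03 F [ 0.6  0.3 -0.5] w 0.995 g 0.0 q [ 0.45 -0.07  1.73  0.    1.48  0.4 ]
(0.6, 0.2, 0.245, 0) -> [-12.   11.3  -0. ] [-0.    0.    0.05]
(0.6, 0.2, 0.09, 0) -> [-12.   11.3  15.5] [-0.    0.    0.05]
```

>>> {"method": "send_rows", "body": {"steps": [{"translation":[-4,3.8,0],"delta_rot":[0,0,0.05],"jaw":8.5},{"translation":[-8,7.6,0],"delta_rot":[0,0,0.05],"jaw":8.5},{"translation":[-12,11.3,0],"delta_rot":[0,0,0.05],"jaw":8.5},{"translation":[-12,11.3,0],"delta_rot":[0,0,0.05],"jaw":8.5},{"translation":[-12,11.3,5],"delta_rot":[0,0,0.05],"jaw":8.5},{"translation":[-12,11.3,9],"delta_rot":[0,0,0.05],"jaw":8.5},{"translation":[-12,11.3,12.5],"delta_rot":[0,0,0.05],"jaw":8.5},{"translation":[-12,11.3,15.5],"delta_rot":[0,0,0.05],"jaw":8.5}]}}

```text
time: 1.7
tool_pos: [0.5983, 0.2023, 0.0873]
tool_rot: [-0.001, 0.705, 0.709, -0.001]
contact_force: [0.7, 0.3, 0.2]
gripper_width: 0.996
grasp_force: 0.0
```

>>> {"method": "send_rows", "body": {"steps": [{"translation":[0,0,0],"delta_rot":[0,0,0],"jaw":5},{"translation":[0,0,0],"delta_rot":[0,0,0],"jaw":5},{"translation":[0,0,0],"delta_rot":[0,0,0],"jaw":5},{"translation":[0,0,0],"delta_rot":[0,0,0],"jaw":5},{"translation":[0,0,0],"delta_rot":[0,0,0],"jaw":5},{"translation":[0,0,0],"delta_rot":[0,0,0],"jaw":5},{"translation":[0,0,0],"delta_rot":[0,0,0],"jaw":5},{"translation":[0,0,0],"delta_rot":[0,0,0],"jaw":5}]}}

```text
time: 2.5
tool_pos: [0.6001, 0.2022, 0.0905]
tool_rot: [0.0, 0.705, 0.709, 0.0]
contact_force: [0.4, 0.3, -2.5]
gripper_width: 0.676
grasp_force: 67.3
```

```bash
python3 -c "
from h import *
t=np.radians(4.2); c,s=np.cos(t),np.sin(t)
for a,b in((.055,-.072),(-.042,.05)): print(.411+c*a-s*b,.336+s*a+c*b)
to((.471,.268,.16,0),(.471,.268,.097,0))"
```

```text
0.4711254464405346 0.2682214584818588
0.36545088210019117 0.38278971958186236
t 2.50 p [0.6001 0.2022 0.0905] phi 0.34 tilt 0.01 F [ 0.4  0.3 -2.5] w 0.676 g 67.3 q [0.21 0.21 1.71 0.   1.22 0.2 ]
(0.471, 0.268, 0.16, 0) -> [  6.7 -12.9  -7. ] [ 0.    -0.     0.006]
(0.471, 0.268, 0.097, 0) -> [  6.7 -12.9  -0.7] [ 0.    -0.     0.006]
```

>>> {"method": "send_rows", "body": {"steps": [{"translation":[0,0,-2],"delta_rot":[0,0,0],"jaw":5},{"translation":[0.5,-1,-4.5],"delta_rot":[0,0,0],"jaw":5},{"translation":[2,-4,-6],"delta_rot":[0,0,0],"jaw":5},{"translation":[4,-7.5,-6],"delta_rot":[0,0,0],"jaw":5},{"translation":[5.7,-11,-6],"delta_rot":[0,0,0],"jaw":5},{"translation":[6.6,-12.7,-6],"delta_rot":[0,0,0],"jaw":5},{"translation":[6.7,-12.9,-5],"delta_rot":[0,0,0],"jaw":5},{"translation":[6.7,-12.9,-4],"delta_rot":[0,0,0],"jaw":5}]}}

```text
time: 3.3
tool_pos: [0.4711, 0.2685, 0.1301]
tool_rot: [0.001, 0.705, 0.709, 0.001]
contact_force: [0.4, -0.6, -2.1]
gripper_width: 0.672
grasp_force: 67.2
```

>>> {"method": "send_rows", "body": {"steps": [{"translation":[0,0,1],"delta_rot":[0,0,0],"jaw":5},{"translation":[0,0,2],"delta_rot":[0,0,0],"jaw":5},{"translation":[0,0,2.8],"delta_rot":[0,0,0],"jaw":5},{"translation":[0,0,3.3],"delta_rot":[0,0,0],"jaw":5},{"translation":[0,0,3.5],"delta_rot":[0,0,0],"jaw":5},{"translation":[0,0,3.5],"delta_rot":[0,0,0],"jaw":5},{"translation":[0,0,3.5],"delta_rot":[0,0,0],"jaw":5},{"translation":[0,0,3.5],"delta_rot":[0,0,0],"jaw":5}]}}

```text
time: 4.1
tool_pos: [0.471, 0.2686, 0.0958]
tool_rot: [0.0, 0.705, 0.709, 0.001]
contact_force: [0.8, 0.2, -2.1]
gripper_width: 0.673
grasp_force: 67.2
```

```bash
python3 -c "
from h import *
to((.471,.268,.0945,0))"
```

```text
t 4.10 p [0.471  0.2686 0.0958] phi 0.35 tilt 0.06 F [ 0.8  0.2 -2.1] w 0.673 g 67.2 q [ 0.38 -0.    1.93 -0.    1.21  0.37]
(0.471, 0.268, 0.0945, 0) -> [-0.1 -0.   0.1] [ 0.001 -0.     0.006]
```

>>> {"method": "send_rows", "body": {"steps": [{"translation":[0,0,0.1],"delta_rot":[0,0,0],"jaw":5},{"translation":[0,0,0.15],"delta_rot":[0,0,0],"jaw":5},{"translation":[0,0,0.15],"delta_rot":[0,0,0],"jaw":5},{"translation":[0,0,0.15],"delta_rot":[0,0,0],"jaw":6.5},{"translation":[0,0,0.15],"delta_rot":[0,0,0],"jaw":8.5},{"translation":[0,0,0.15],"delta_rot":[0,0,0],"jaw":8.5},{"translation":[0,0,0.15],"delta_rot":[0,0,0],"jaw":8.5},{"translation":[0,0,0.1],"delta_rot":[0,0,0],"jaw":8.5}]}}

```text
time: 4.9
tool_pos: [0.4707, 0.2684, 0.0943]
tool_rot: [0.0, 0.705, 0.709, 0.0]
contact_force: [-0.3, -0.2, -0.4]
gripper_width: 0.991
grasp_force: 0.0
```

>>> {"method": "send_rows", "body": {"steps": [{"translation":[0,0,-2],"delta_rot":[0,0,0],"jaw":8.5},{"translation":[0,0,-5],"delta_rot":[0,0,0],"jaw":8.5},{"translation":[0,0,-8],"delta_rot":[0,0,0],"jaw":8.5},{"translation":[-4,-1,-9],"delta_rot":[0,0,-0.15],"jaw":8.5},{"translation":[-9,-1,-9],"delta_rot":[0,0,-0.3],"jaw":8.5},{"translation":[-14,-1,-9],"delta_rot":[0,0,-0.45],"jaw":8.5},{"translation":[-19,-1,-9],"delta_rot":[0,0,-0.6],"jaw":8.5},{"translation":[-23,-1,-9],"delta_rot":[0,0,-0.75],"jaw":8.5}]}}

```text
time: 5.7
tool_pos: [0.4622, 0.0527, 0.1846]
tool_rot: [0.0, 0.429, 0.903, 0.0]
contact_force: [-0.5, 0.4, 0.3]
gripper_width: 0.994
grasp_force: 0.0
```

```bash
python3 - <<'E'
from h import *
import pickle
f=grab_frame("top"); pickle.dump(f,open("top1.pkl","wb")); save(f,"top1.png")
W=cloud(f); z=W[...,2]; H,S,V=cv2.split(cv2.cvtColor(f["pixels"],cv2.COLOR_BGR2HSV))
m=(H>18)&(H<35)&(S>120)&(z>.12)&(z<.145)&(W[...,1]>.2)
P=W[m]; print(len(P),cv2.minAreaRect((P[:,:2]*1000).astype(np.float32)),np.median(P[:,2]))
# scraper grip: handle centre (.473,-.023) yaw -7.8
to((.453,-.020,.18,82.2),(.453,-.020,.012,82.2))
E
```

```text
376 ((469.29547119140625, 266.3283386230469), (50.356632232666016, 49.06827163696289), 7.197464466094971) 0.13328317887076582
t 5.75 p [0.4624 0.0476 0.1846] phi 39.19 tilt 0.28 F [ 1.6 -3.7 -0.4] w 0.995 g 0.0 q [-0.05 -0.3   2.04 -0.    1.4  -0.74]
(0.453, -0.02, 0.18, 82.2) -> [-4.6 -5.   0.5] [-0.004  0.003 -0.751]
(0.453, -0.02, 0.012, 82.2) -> [-4.6 -5.  17.3] [-0.004  0.003 -0.751]
```

>>> {"method": "send_rows", "body": {"steps": [{"translation":[-1,-1.3,1],"delta_rot":[0,0,-0.14],"jaw":8.5},{"translation":[-2,-2.5,2],"delta_rot":[0,0,-0.28],"jaw":8.5},{"translation":[-3,-3.8,3],"delta_rot":[0,0,-0.42],"jaw":8.5},{"translation":[-3.7,-4.6,4],"delta_rot":[0,0,-0.56],"jaw":7},{"translation":[-3.7,-4.6,6],"delta_rot":[0,0,-0.68],"jaw":6},{"translation":[-3.7,-4.6,10],"delta_rot":[0,0,-0.68],"jaw":6},{"translation":[-3.7,-4.6,12],"delta_rot":[0,0,-0.68],"jaw":6},{"translation":[-3.7,-4.6,12],"delta_rot":[0,0,-0.68],"jaw":6}]}}

```text
time: 6.55
tool_pos: [0.4468, -0.0029, 0.0609]
tool_rot: [-0.004, 0.107, 0.994, 0.0]
contact_force: [0.3, -0.2, -0.9]
gripper_width: 0.702
grasp_force: 0.0
```

```bash
python3 - <<'E'
from h import *
to((.453,-.020,.018,82.2))
E
```

```text
t 6.55 p [ 0.4468 -0.0029  0.0609] phi 77.74 tilt 0.43 F [ 0.3 -0.2 -0.9] w 0.702 g 0.0 q [-0.17 -0.19  2.17  0.    1.17 -1.53]
(0.453, -0.02, 0.018, 82.2) -> [-1.  -1.5  4.3] [ 0.    -0.007 -0.078]
```

>>> {"method": "send_rows", "body": {"steps": [{"translation":[-0.5,-0.8,1],"delta_rot":[0,-0.007,-0.078],"jaw":6},{"translation":[-1,-1.5,2],"delta_rot":[0,-0.007,-0.078],"jaw":6},{"translation":[-1,-1.5,3],"delta_rot":[0,-0.007,-0.078],"jaw":6},{"translation":[-1,-1.5,3.9],"delta_rot":[0,-0.007,-0.078],"jaw":6},{"translation":[-1,-1.5,4.3],"delta_rot":[0,-0.007,-0.078],"jaw":6},{"translation":[-1,-1.5,4.3],"delta_rot":[0,-0.007,-0.078],"jaw":6},{"translation":[-1,-1.5,4.3],"delta_rot":[0,-0.007,-0.078],"jaw":1.5},{"translation":[-1,-1.5,4.3],"delta_rot":[0,-0.007,-0.078],"jaw":1.5}]}}

```text
time: 7.35
tool_pos: [0.4567, -0.0201, 0.0218]
tool_rot: [0.004, 0.068, 0.998, -0.0]
contact_force: [-0.3, 0.2, 0.3]
gripper_width: 0.372
grasp_force: 0.0
```

>>> {"method": "send_rows", "body": {"steps": [{"translation":[0,0,0],"delta_rot":[0,0,0],"jaw":1.5},{"translation":[0,0,0],"delta_rot":[0,0,0],"jaw":1.5},{"translation":[0,0,0],"delta_rot":[0,0,0],"jaw":1.5},{"translation":[0,0,0],"delta_rot":[0,0,0],"jaw":1.5},{"translation":[0,0,-0.5],"delta_rot":[0,0,0],"jaw":1.5},{"translation":[0,0,-1],"delta_rot":[0,0,0],"jaw":1.5},{"translation":[0,0,-1.5],"delta_rot":[0,0,0],"jaw":1.5},{"translation":[0,0,-1.5],"delta_rot":[0,0,0],"jaw":1.5}]}}

```text
time: 8.15
tool_pos: [0.4566, -0.0203, 0.037]
tool_rot: [0.004, 0.068, 0.998, -0.0]
contact_force: [-0.2, 0.1, -0.9]
gripper_width: 0.256
grasp_force: 60.5
```

```bash
python3 - <<'E'
from h import *
to((.40,-.015,.10,82.2))
f=grab_frame("scene"); save(f,"s2.png")
E
```

```text
t 8.15 p [ 0.4566 -0.0203  0.037 ] phi 82.23 tilt 0.48 F [-0.2  0.1 -0.9] w 0.256 g 60.5 q [-0.21 -0.13  2.16  0.    1.1  -1.64]
(0.4, -0.015, 0.1, 82.2) -> [ 5.6 -0.2 -6.3] [-0.     0.008  0.001]
```

View pics/s2.png

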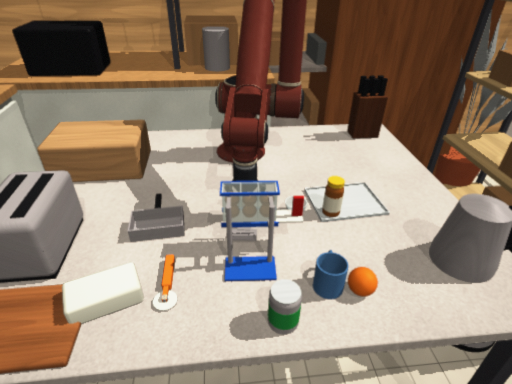

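>>> {"method": "send_rows", "body": {"steps": [{"translation":[1,0,-0.3],"delta_rot":[0,0,0],"jaw":1.5},{"translation":[2.5,0,-0.6],"delta_rot":[0,0,0],"jaw":1.5},{"translation":[4,-0.1,-0.9],"delta_rot":[0,0.004,0],"jaw":1.5},{"translation":[5.5,-0.2,-2],"delta_rot":[0,0.008,0],"jaw":1.5},{"translation":[6.2,-0.2,-5],"delta_rot":[0,0.008,0],"jaw":1.5},{"translation":[6.2,-0.2,-9],"delta_rot":[0,0.008,0],"jaw":1.5},{"translation":[6.2,-0.2,-13],"delta_rot":[0,0.008,0],"jaw":1.5},{"translation":[6.2,-0.2,-14.5],"delta_rot":[0,0.008,0],"jaw":1.5}]}}

```text
time: 9.0
tool_pos: [0.3953, -0.014, 0.1855]
tool_rot: [0.003, 0.068, 0.998, -0.001]
contact_force: [-1.5, -1.0, -0.7]
gripper_width: 0.257
grasp_force: 60.5
```

```bash
python3 - <<'E'
from h import *
to((.366,.378,.18,4.2))
E
```

```text
t 9.00 p [ 0.3953 -0.014   0.1855] phi 82.23 tilt 0.37 F [-1.5 -1.  -0.7] w 0.257 g 60.5 q [-0.22 -0.51  2.19 -0.    1.46 -1.66]
(0.366, 0.378, 0.18, 4.2) -> [ 8.2 38.4  0.5] [0.003 0.006 1.362]
```

>>> {"method": "send_rows", "body": {"steps": [{"translation":[0.4,1.5,0],"delta_rot":[0,0,0.1],"jaw":1.5},{"translation":[1,4,0],"delta_rot":[0,0,0.2],"jaw":1.5},{"translation":[1.5,7,0],"delta_rot":[0,0,0.3],"jaw":1.5},{"translation":[2,10,0],"delta_rot":[0,0,0.4],"jaw":1.5},{"translation":[2.6,13,0],"delta_rot":[0,0,0.5],"jaw":1.5},{"translation":[3.2,16,0],"delta_rot":[0,0,0.6],"jaw":1.5},{"translation":[4,19,0],"delta_rot":[0,0,0.7],"jaw":1.5},{"translation":[4.5,22,0],"delta_rot":[0,0,0.8],"jaw":1.5}]}}

```text
time: 9.8
tool_pos: [0.378, 0.2117, 0.1805]
tool_rot: [-0.001, 0.453, 0.892, -0.0]
contact_force: [1.2, -0.4, -1.3]
gripper_width: 0.262
grasp_force: 60.5
```

```bash
python3 - <<'E'
from h import *
to((.366,.378,.18,4.2))
E
```

```text
t 9.80 p [0.378  0.2117 0.1805] phi 36.17 tilt 0.08 F [ 1.2 -0.4 -1.3] w 0.262 g 60.5 q [ 0.34 -0.39  2.11  0.    1.42 -0.29]
(0.366, 0.378, 0.18, 4.2) -> [14.1  8.8  0. ] [-0.001 -0.     0.558]
```

>>> {"method": "send_rows", "body": {"steps": [{"translation":[2.8,1.8,0],"delta_rot":[0,0,0.11],"jaw":1.5},{"translation":[5.6,3.5,0],"delta_rot":[0,0,0.22],"jaw":1.5},{"translation":[8.4,5.3,0],"delta_rot":[0,0,0.33],"jaw":1.5},{"translation":[11.2,7,0],"delta_rot":[0,0,0.44],"jaw":1.5},{"translation":[13.5,8.3,0],"delta_rot":[0,0,0.52],"jaw":1.5},{"translation":[14.1,8.8,0],"delta_rot":[0,0,0.558],"jaw":1.5},{"translation":[14.1,8.8,0],"delta_rot":[0,0,0.558],"jaw":1.5},{"translation":[14.1,8.8,0],"delta_rot":[0,0,0.558],"jaw":1.5}]}}

```text
time: 10.6
tool_pos: [0.3656, 0.3759, 0.1804]
tool_rot: [-0.0, 0.679, 0.734, -0.001]
contact_force: [0.2, -0.9, -1.3]
gripper_width: 0.264
grasp_force: 60.4
```

```bash
python3 - <<'E'
from h import *
to((.366,.378,.026,4.2))
f=grab_frame("top"); save(f,"t3.png")
W=cloud(f);z=W[...,2]
a=f["pixels"][190:310,60:230]; cv2.imwrite("pics/t3c.png",cv2.resize(a,(680,480),interpolation=3))
E
```

```text
t 10.60 p [0.3656 0.3759 0.1804] phi 4.49 tilt 0.11 F [ 0.2 -0.9 -1.3] w 0.264 g 60.4 q [ 0.66 -0.14  1.91  0.    1.37  0.58]
(0.366, 0.378, 0.026, 4.2) -> [ 0.2  0.1 15.4] [-0.002  0.001  0.005]
```

View pics/t3c.png

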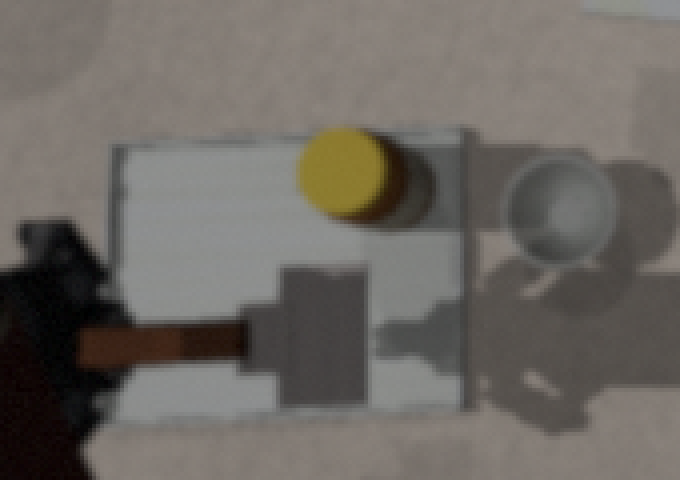

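The crop shows the jar (345,172) standing in the tray. The scraper hangs level with its blade at (325,335) inside the tray outline, so I'm lowering it.

>>> {"method": "send_rows", "body": {"steps": [{"translation":[0.2,0,3],"delta_rot":[0,0,0.005],"jaw":1.5},{"translation":[0.2,0,6],"delta_rot":[0,0,0.005],"jaw":1.5},{"translation":[0.2,0,9],"delta_rot":[0,0,0.005],"jaw":1.5},{"translation":[0.2,0,12],"delta_rot":[0,0,0.005],"jaw":1.5},{"translation":[0.2,0,14],"delta_rot":[0,0,0.005],"jaw":1.5},{"translation":[0.2,0,15],"delta_rot":[0,0,0.005],"jaw":1.5},{"translation":[0.2,0,15.3],"delta_rot":[0,0,0.005],"jaw":1.5},{"translation":[0.2,0,15.3],"delta_rot":[0,0,0.005],"jaw":1.5}]}}

```text
time: 11.45
tool_pos: [0.366, 0.3781, 0.0284]
tool_rot: [-0.0, 0.681, 0.732, -0.0]
contact_force: [0.0, 0.7, -0.9]
gripper_width: 0.259
grasp_force: 60.5
```

```bash
python3 - <<'E'
from h import *
pose()
E
```

```text
t 11.45 p [0.366  0.3781 0.0284] phi 4.12 tilt 0.03 F [ 0.   0.7 -0.9] w 0.259 g 60.5 q [0.66 0.06 1.99 0.   1.08 0.59]
```

Lower 2 mm more, release, rise.

>>> {"method": "send_rows", "body": {"steps": [{"translation":[0,0,0.2],"delta_rot":[0,0,0],"jaw":1.5},{"translation":[0,0,0.2],"delta_rot":[0,0,0],"jaw":1.5},{"translation":[0,0,0.2],"delta_rot":[0,0,0],"jaw":3},{"translation":[0,0,0.1],"delta_rot":[0,0,0],"jaw":4},{"translation":[0,0,0],"delta_rot":[0,0,0],"jaw":6},{"translation":[0,0,0],"delta_rot":[0,0,0],"jaw":6},{"translation":[0,0,-2],"delta_rot":[0,0,0],"jaw":6},{"translation":[0,0,-6],"delta_rot":[0,0,0],"jaw":6}]}}

```text
time: 12.25
tool_pos: [0.3631, 0.3762, 0.0848]
tool_rot: [-0.001, 0.681, 0.732, -0.005]
contact_force: [0.3, 0.2, 0.2]
gripper_width: 0.701
grasp_force: 0.0
```

>>> {"method": "send_rows", "body": {"steps": [{"translation":[0,0,-4],"delta_rot":[0,0,0.1],"jaw":6},{"translation":[-2,0,-8],"delta_rot":[0,0,0.2],"jaw":6},{"translation":[-6,0,-11],"delta_rot":[0,0,0.3],"jaw":6},{"translation":[-10,0,-12],"delta_rot":[0,0,0.4],"jaw":6},{"translation":[-15,0,-12],"delta_rot":[0,0,0.5],"jaw":6},{"translation":[-20,0,-12],"delta_rot":[0,0,0.6],"jaw":6},{"translation":[-25,0,-12],"delta_rot":[0,0,0.7],"jaw":6},{"translation":[-29,0,-12],"delta_rot":[0,0,0.8],"jaw":6}]}}

```text
time: 13.05
tool_pos: [0.3863, 0.0868, 0.2081]
tool_rot: [0.0, 0.913, 0.407, -0.0]
contact_force: [0.6, -0.2, 0.2]
gripper_width: 0.699
grasp_force: 0.0
```

```bash
python3 - <<'E'
from h import *
import pickle
f=grab_frame("top"); save(f,"t4.png"); pickle.dump(f,open("top4.pkl","wb"))
W=cloud(f); z=W[...,2]; H,S,V=cv2.split(cv2.cvtColor(f["pixels"],cv2.COLOR_BGR2HSV))
m=np.zeros(z.shape,bool); m[212:305,75:185]=1
m&=(S>90)&(V<130)&(z>.012)&(z<.04)
P=W[m]; print(len(P),cv2.minAreaRect((P[:,:2]*1000).astype(np.float32)),np.percentile(P[:,2],[10,90]))
m2=((H>18)&(H<35)&(S>120)&(z>.12)&(z<.145)); P=W[m2];print("lid",P.mean(0))
b=np.zeros(z.shape,bool); b[225:262,185:218]=1; b&=z>.03; P=W[b]; print("bowl",P.mean(0))
to((.391,-.307,.16,-86.2))
E
```

```text
278 ((366.5871276855469, 356.9732360839844), (17.984798431396484, 105.66504669189453), 3.4860117435455322) [0.02473081 0.02948014]
lid [0.46818163 0.26323053 0.13285027]
bowl [0.42181334 0.09157363 0.41557376]
t 13.10 p [0.387  0.0824 0.2081] phi -42.46 tilt 0.27 F [ 1.8 -1.3 -0.5] w 0.704 g 0.0 q [ 0.02 -0.53  2.16 -0.    1.51  0.77]
(0.391, -0.307, 0.16, -86.2) -> [-28.4  26.6   5. ] [0.004 0.002 0.763]
```

View pics/t4.png

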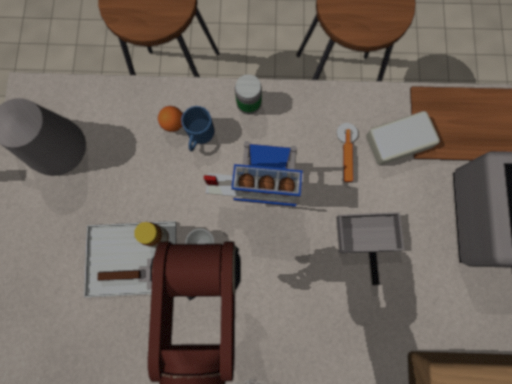

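The top view shows the scraper flat in the tray at (120,275), the jar upright at (148,233), and nothing left under the dispenser. Next is the pan handle.

>>> {"method": "send_rows", "body": {"steps": [{"translation":[-3.5,3.3,0.5],"delta_rot":[0,0,0.1],"jaw":6},{"translation":[-7,6.6,1],"delta_rot":[0,0,0.2],"jaw":6},{"translation":[-10.5,10,1.5],"delta_rot":[0,0,0.3],"jaw":6},{"translation":[-14,13.2,2],"delta_rot":[0,0,0.4],"jaw":6},{"translation":[-17.5,16.5,3],"delta_rot":[0,0,0.5],"jaw":6},{"translation":[-21,19.8,4],"delta_rot":[0,0,0.6],"jaw":6},{"translation":[-24.5,23,5],"delta_rot":[0,0,0.7],"jaw":6},{"translation":[-28.4,26.6,5],"delta_rot":[0,0,0.763],"jaw":6}]}}

```text
time: 13.9
tool_pos: [0.3951, -0.2981, 0.1562]
tool_rot: [-0.001, 0.999, 0.038, -0.001]
contact_force: [0.5, -0.4, -0.4]
gripper_width: 0.704
grasp_force: 0.0
```

```bash
python3 - <<'E'
from h import *
to((.391,-.307,.16,-86.2),(.391,-.307,.035,-86.2))
E
```

```text
t 13.90 p [ 0.3951 -0.2981  0.1562] phi -85.62 tilt 0.20 F [ 0.5 -0.4 -0.4] w 0.704 g 0.0 q [-0.8  -0.19  2.   -0.    1.34  0.7 ]
(0.391, -0.307, 0.16, -86.2) -> [-0.5  0.9 -0.4] [-0.002  0.003  0.01 ]
(0.391, -0.307, 0.035, -86.2) -> [-0.4  0.9 12.1] [-0.002  0.003  0.01 ]
```

>>> {"method": "send_rows", "body": {"steps": [{"translation":[-0.4,0.9,2],"delta_rot":[0,0,0.01],"jaw":6},{"translation":[-0.4,0.9,5],"delta_rot":[0,0,0.01],"jaw":6},{"translation":[-0.4,0.9,8],"delta_rot":[0,0,0.01],"jaw":6},{"translation":[-0.4,0.9,10.5],"delta_rot":[0,0,0.01],"jaw":6},{"translation":[-0.4,0.9,12],"delta_rot":[0,0,0.01],"jaw":6},{"translation":[-0.4,0.9,12.1],"delta_rot":[0,0,0.01],"jaw":6},{"translation":[-0.4,0.9,12.1],"delta_rot":[0,0,0.01],"jaw":6},{"translation":[-0.4,0.9,12.1],"delta_rot":[0,0,0.01],"jaw":1}]}}

```text
time: 14.7
tool_pos: [0.3936, -0.307, 0.0383]
tool_rot: [0.001, 0.999, 0.035, 0.0]
contact_force: [0.0, -0.1, 0.7]
gripper_width: 0.547
grasp_force: 0.0
```

>>> {"method": "send_rows", "body": {"steps": [{"translation":[0,0,0],"delta_rot":[0,0,0],"jaw":1},{"translation":[0,0,0],"delta_rot":[0,0,0],"jaw":1},{"translation":[0,0,0],"delta_rot":[0,0,0],"jaw":1},{"translation":[0,0,0],"delta_rot":[0,0,0],"jaw":1},{"translation":[0,0,0],"delta_rot":[0,0,0],"jaw":1},{"translation":[0,0,0],"delta_rot":[0,0,0],"jaw":1},{"translation":[0,0,0],"delta_rot":[0,0,0],"jaw":1},{"translation":[0,0,0],"delta_rot":[0,0,0],"jaw":1}]}}

```text
time: 15.5
tool_pos: [0.3933, -0.3068, 0.038]
tool_rot: [0.001, 0.999, 0.035, -0.0]
contact_force: [-1.5, 1.3, 6.3]
gripper_width: 0.196
grasp_force: 62.0
```

```bash
python3 - <<'E'
from h import *
import pickle
p,R=pose()
f=grab_frame("top"); pickle.dump(f,open("top5.pkl","wb"))
W=cloud(f); z=W[...,2]
m=np.zeros(z.shape,bool); m[200:258,325:412]=1
P=W[m&(z>.037)&(z<.052)&(W[...,0]>.45)]; print(len(P),cv2.minAreaRect((P[:,:2]*1000).astype(np.float32)),P[:,2].mean())
to((.375,-.25,p[2],-88),(.37,-.018,p[2],-94.6))
E
```

```text
t 15.50 p [ 0.3933 -0.3068  0.038 ] phi -85.98 tilt 0.07 F [-1.5  1.3  6.3] w 0.196 g 62.0 q [-0.81 -0.02  2.06 -0.    1.1   0.69]
249 ((496.1678161621094, -298.8133544921875), (96.02816772460938, 160.88108825683594), 4.086215496063232) 0.043922585958918264
t 15.55 p [ 0.3933 -0.3068  0.038 ] phi -85.98 tilt 0.07 F [-2.1  0.7  6.2] w 0.193 g 62.0 q [-0.81 -0.02  2.06 -0.    1.1   0.69]
(0.375, -0.25, np.float64(0.038042236302278036), -88) -> [-1.4 -5.8 -0. ] [0.001 0.    0.035]
(0.37, -0.018, np.float64(0.038042236302278036), -94.6) -> [ -0.3 -29.   -0. ] [0.001 0.    0.15 ]
```

>>> {"method": "send_rows", "body": {"steps": [{"translation":[0,0,-0.1],"delta_rot":[0,0,0],"jaw":1},{"translation":[0,-1,-0.1],"delta_rot":[0,0,0.005],"jaw":1},{"translation":[0,-3,-0.1],"delta_rot":[0,0,0.015],"jaw":1},{"translation":[0,-5.5,-0.1],"delta_rot":[0,0,0.025],"jaw":1},{"translation":[0,-8,-0.1],"delta_rot":[0,0,0.04],"jaw":1},{"translation":[0,-10.5,-0.1],"delta_rot":[0,0,0.05],"jaw":1},{"translation":[0,-13,-0.1],"delta_rot":[0,0,0.06],"jaw":1},{"translation":[0,-15,-0.1],"delta_rot":[0,0,0.075],"jaw":1}]}}

```text
time: 16.35
tool_pos: [0.3824, -0.1559, 0.0383]
tool_rot: [0.001, 1.0, -0.003, 0.0]
contact_force: [1.3, -2.5, 1.1]
gripper_width: 0.196
grasp_force: 61.4
```

```bash
python3 - <<'E'
from h import *
import pickle
p,R=pose()
f=grab_frame("top"); pickle.dump(f,open("top6.pkl","wb"))
W=cloud(f); z=W[...,2]
P=W[(z>.037)&(z<.052)&(W[...,0]>.445)&(W[...,0]<.56)&(W[...,1]>-.26)&(W[...,1]<-.05)]; print(len(P),cv2.minAreaRect((P[:,:2]*1000).astype(np.float32)),P[:,2].mean())
to((.3727,-.0016,.039,-94.6))
E
```

```text
t 16.35 p [ 0.3824 -0.1559  0.0383] phi -90.33 tilt 0.12 F [ 1.3 -2.5  1.1] w 0.196 g 61.4 q [-0.57 -0.25  2.26 -0.    1.13  1.01]
244 ((490.1524658203125, -156.33193969726562), (158.9231414794922, 88.65587615966797), 89.72100830078125) 0.04402388884818823
t 16.40 p [ 0.3819 -0.1536  0.0378] phi -90.28 tilt 0.06 F [-2.2  5.7  8. ] w 0.194 g 62.2 q [-0.56 -0.25  2.26  0.    1.13  1.01]
(0.3727, -0.0016, 0.039, -94.6) -> [ -1.  -15.2  -0.1] [-0.001  0.001  0.075]
```

>>> {"method": "send_rows", "body": {"steps": [{"translation":[-0.1,-2,-0.1],"delta_rot":[0,0,0.01],"jaw":1},{"translation":[-0.3,-4.5,-0.1],"delta_rot":[0,0,0.02],"jaw":1},{"translation":[-0.5,-7,-0.1],"delta_rot":[0,0,0.035],"jaw":1},{"translation":[-0.6,-9.5,-0.1],"delta_rot":[0,0,0.045],"jaw":1},{"translation":[-0.8,-12,-0.1],"delta_rot":[0,0,0.06],"jaw":1},{"translation":[-0.9,-14,-0.1],"delta_rot":[0,0,0.07],"jaw":1},{"translation":[-1,-15.2,-0.1],"delta_rot":[0,0,0.075],"jaw":1},{"translation":[-1,-15.2,-0.1],"delta_rot":[0,0,0.075],"jaw":1}]}}

```text
time: 17.2
tool_pos: [0.3722, -0.0033, 0.0383]
tool_rot: [-0.0, 0.999, -0.039, -0.001]
contact_force: [-0.5, 2.2, 0.2]
gripper_width: 0.197
grasp_force: 61.2
```

```bash
python3 - <<'E'
from h import *
import pickle
p,R=pose()
f=grab_frame("top"); pickle.dump(f,open("top7.pkl","wb"))
W=cloud(f); z=W[...,2]
P=W[(z>.037)&(z<.052)&(W[...,0]>.43)&(W[...,0]<.545)&(W[...,1]>-.12)&(W[...,1]<.09)]; print(len(P),cv2.minAreaRect((P[:,:2]*1000).astype(np.float32)),P[:,2].mean())
to((.4863,-.0107,.0385,-94.6))
E
```

```text
t 17.20 p [ 0.3722 -0.0033  0.0383] phi -94.42 tilt 0.16 F [-0.5  2.2  0.2] w 0.197 g 61.2 q [-0.21 -0.37  2.35  0.    1.16  1.44]
232 ((475.50982666015625, -11.059806823730469), (160.2639617919922, 96.38150787353516), 86.45263671875) 0.043711756035496305
t 17.25 p [ 0.3723 -0.0039  0.0383] phi -94.44 tilt 0.16 F [-0.5  2.3 -0.8] w 0.193 g 61.1 q [-0.21 -0.37  2.35  0.    1.16  1.44]
(0.4863, -0.0107, 0.0385, -94.6) -> [11.4 -0.2 -0.1] [-0.001  0.003  0.003]
```

>>> {"method": "send_rows", "body": {"steps": [{"translation":[1,0,-0.1],"delta_rot":[0,0,0.01],"jaw":1},{"translation":[3,0,-0.1],"delta_rot":[0,0,0.01],"jaw":1},{"translation":[5,-0.1,-0.1],"delta_rot":[0,0,0.01],"jaw":1},{"translation":[7,-0.1,-0.1],"delta_rot":[0,0.003,0.01],"jaw":1},{"translation":[9,-0.1,-0.1],"delta_rot":[0,0.003,0.01],"jaw":1},{"translation":[10.5,-0.1,-0.1],"delta_rot":[0,0.003,0.01],"jaw":1},{"translation":[11.4,-0.1,-0.1],"delta_rot":[0,0.003,0.01],"jaw":1},{"translation":[11.4,-0.1,0],"delta_rot":[0,0.003,0.01],"jaw":1}]}}

```text
time: 18.05
tool_pos: [0.4874, -0.0135, 0.0385]
tool_rot: [0.0, 0.999, -0.045, 0.001]
contact_force: [0.7, 0.2, -1.8]
gripper_width: 0.193
grasp_force: 60.9
```

```bash
python3 - <<'E'
from h import *
p,R=pose()
f=grab_frame("scene"); save(f,"s8.png")
W=cloud(f); z=W[...,2]
a=f["pixels"][165:295,170:350]; cv2.imwrite("pics/s8c.png",cv2.resize(a,(720,520),interpolation=3))
E
```

```text
t 18.05 p [ 0.4874 -0.0135  0.0385] phi -95.20 tilt 0.11 F [ 0.7  0.2 -1.8] w 0.193 g 60.9 q [-0.18 -0.05  2.08 -0.    1.1   1.48]
```

View pics/s8c.png

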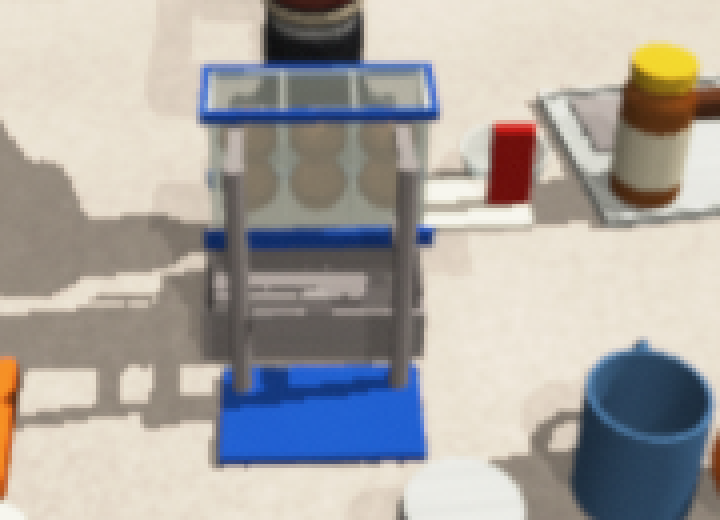

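The pan sits under the dispenser, spanning (205..425, 250..360) in the crop. The tab is at (512,165) and clear of everything. I'll release the pan and go to the tab.

>>> {"method": "send_rows", "body": {"steps": [{"translation":[0,0,0.1],"delta_rot":[0,0,0],"jaw":1},{"translation":[0,0,0.1],"delta_rot":[0,0,0],"jaw":2.5},{"translation":[0,0,0],"delta_rot":[0,0,0],"jaw":4},{"translation":[0,0,0],"delta_rot":[0,0,0],"jaw":6},{"translation":[0,0,0],"delta_rot":[0,0,0],"jaw":6},{"translation":[-0.5,0,-2],"delta_rot":[0,0,0],"jaw":6},{"translation":[-2,0,-5],"delta_rot":[0,0,0],"jaw":6},{"translation":[-4,0,-9],"delta_rot":[0,0,0],"jaw":6}]}}

```text
time: 18.9
tool_pos: [0.4452, -0.0088, 0.128]
tool_rot: [-0.0, 0.999, -0.045, -0.001]
contact_force: [0.8, -0.2, 1.2]
gripper_width: 0.706
grasp_force: 0.0
```

>>> {"method": "send_rows", "body": {"steps": [{"translation":[-1,0,-4],"delta_rot":[0,0,0],"jaw":6},{"translation":[-1,-1,-8],"delta_rot":[0,0,-0.12],"jaw":6},{"translation":[-1,-4,-12],"delta_rot":[0,0,-0.24],"jaw":6},{"translation":[-1,-7,-15],"delta_rot":[0,0,-0.36],"jaw":6},{"translation":[-1,-10,-16],"delta_rot":[0,0,-0.48],"jaw":6},{"translation":[-1,-13,-16],"delta_rot":[0,0,-0.6],"jaw":6},{"translation":[-1,-14,-16],"delta_rot":[0,0,-0.72],"jaw":6},{"translation":[-1,-14,-16],"delta_rot":[0,0,-0.84],"jaw":6}]}}

```text
time: 19.7
tool_pos: [0.4489, 0.1329, 0.2887]
tool_rot: [0.0, 0.929, 0.37, 0.001]
contact_force: [0.6, -0.8, 0.2]
gripper_width: 0.704
grasp_force: 0.0
```

```bash
python3 - <<'E'
from h import *
import pickle
p,R=pose()
f=grab_frame("top"); pickle.dump(f,open("top9.pkl","wb"))
g=grab_frame("scene")
for n,f,r in(("top",f,(200,170,222,190)),("scene",g,(285,190,310,222))):
    W=cloud(f);z=W[...,2];H,S,V=cv2.split(cv2.cvtColor(f["pixels"],cv2.COLOR_BGR2HSV))
    m=((H<8)|(H>172))&(S>130)&(z>.11)&(z<.19)&(W[...,0]>.55)&(W[...,0]<.65)&(W[...,1]>.06)&(W[...,1]<.18)
    P=W[m]
    if len(P)>10: print(n,len(P),cv2.minAreaRect((P[:,:2]*1000).astype(np.float32)),P[:,2].max())
to((.604,.115,.25,-4.6),(.604,.115,.155,-4.6))
E
```

```text
t 19.70 p [0.4489 0.1329 0.2887] phi -46.58 tilt 0.11 F [ 0.6 -0.8  0.2] w 0.704 g 0.0 q [ 0.13 -0.36  1.91 -0.    1.59  0.94]
top 80 ((598.5706787109375, 113.77619171142578), (26.267654418945312, 9.759037017822266), 86.54826354980469) 0.17466002126645916
scene 194 ((605.6985473632812, 115.57706451416016), (28.49505615234375, 10.942180633544922), 84.58987426757812) 0.1754638557868563
t 19.80 p [0.4489 0.1318 0.2885] phi -46.97 tilt 0.10 F [0.1 0.  0.3] w 0.705 g 0.0 q [ 0.13 -0.36  1.91 -0.    1.59  0.95]
(0.604, 0.115, 0.25, -4.6) -> [10.2 11.8  3.9] [ 0.002 -0.    -0.74 ]
(0.604, 0.115, 0.155, -4.6) -> [10.2 11.8 13.4] [ 0.002 -0.    -0.74 ]
```

>>> {"method": "send_rows", "body": {"steps": [{"translation":[1.5,2,0.5],"delta_rot":[0,0,-0.1],"jaw":6},{"translation":[3,4,1],"delta_rot":[0,0,-0.2],"jaw":6},{"translation":[5,6,1.5],"delta_rot":[0,0,-0.32],"jaw":6},{"translation":[7,8,2],"delta_rot":[0,0,-0.44],"jaw":6},{"translation":[9,10,2.5],"delta_rot":[0,0,-0.56],"jaw":6},{"translation":[10.2,11.8,3],"delta_rot":[0,0,-0.68],"jaw":6},{"translation":[10.2,11.8,3.5],"delta_rot":[0,0,-0.74],"jaw":6},{"translation":[10.2,11.8,3.5],"delta_rot":[0,0,-0.74],"jaw":6}]}}

```text
time: 20.6
tool_pos: [0.6041, 0.1138, 0.2525]
tool_rot: [-0.0, 0.736, 0.677, -0.0]
contact_force: [-1.1, -0.3, -0.4]
gripper_width: 0.701
grasp_force: 0.0
```

```bash
python3 - <<'E'
from h import *
to((.604,.115,.155,-4.6))
E
```

```text
t 20.60 p [0.6041 0.1138 0.2525] phi -4.83 tilt 0.05 F [-1.1 -0.3 -0.4] w 0.701 g 0.0 q [ 0.07  0.03  1.63 -0.    1.49  0.15]
(0.604, 0.115, 0.155, -4.6) -> [ 0.1 -0.   9.7] [-0.001  0.001 -0.004]
```

>>> {"method": "send_rows", "body": {"steps": [{"translation":[0.1,0,2],"delta_rot":[0,0,0],"jaw":6},{"translation":[0.1,0,4.5],"delta_rot":[0,0,0],"jaw":6},{"translation":[0.1,0,7],"delta_rot":[0,0,0],"jaw":5},{"translation":[0.1,0,9],"delta_rot":[0,0,0],"jaw":5},{"translation":[0.1,0,9.7],"delta_rot":[0,0,0],"jaw":4},{"translation":[0.1,0,9.7],"delta_rot":[0,0,0],"jaw":4},{"translation":[0.1,0,9.7],"delta_rot":[0,0,0],"jaw":0.6},{"translation":[0.1,0,9.7],"delta_rot":[0,0,0],"jaw":0.6}]}}

```text
time: 21.4
tool_pos: [0.6026, 0.1159, 0.1587]
tool_rot: [-0.002, 0.735, 0.678, -0.001]
contact_force: [-25.3, 1.9, 16.4]
gripper_width: 0.138
grasp_force: 12.8
```

>>> {"method": "send_rows", "body": {"steps": [{"translation":[0,0,0],"delta_rot":[0,0,0],"jaw":0.6},{"translation":[0,0,0],"delta_rot":[0,0,0],"jaw":0.6},{"translation":[0,0,0],"delta_rot":[0,0,0],"jaw":0.6},{"translation":[0,0,0],"delta_rot":[0,0,0],"jaw":0.6},{"translation":[0,0,0],"delta_rot":[0,0,0],"jaw":0.6},{"translation":[0,0,0],"delta_rot":[0,0,0],"jaw":0.6},{"translation":[0,0,0],"delta_rot":[0,0,0],"jaw":0.6},{"translation":[0,0,0],"delta_rot":[0,0,0],"jaw":0.6}]}}

```text
time: 22.2
tool_pos: [0.6023, 0.116, 0.159]
tool_rot: [-0.001, 0.735, 0.678, -0.002]
contact_force: [-13.3, 0.1, 8.6]
gripper_width: 0.134
grasp_force: 59.4
```

```bash
python3 - <<'E'
from h import *
p,R=pose()
t=np.radians(4.6)
for d in(.04,.093): to((p[0]+d*np.sin(t),p[1]+d*np.cos(t),p[2],-4.6))
E
```

```text
t 22.20 p [0.6023 0.116  0.159 ] phi -4.58 tilt 0.24 F [-13.3   0.1   8.6] w 0.134 g 59.4 q [0.07 0.09 1.72 0.   1.33 0.15]
t 22.20 p [0.6023 0.116  0.159 ] phi -4.58 tilt 0.24 F [-13.3   0.1   8.6] w 0.134 g 59.4 q [0.07 0.09 1.72 0.   1.33 0.15]
(np.float64(0.6054995877028957), np.float64(0.15587823522480476), np.float64(0.15897393594068437), -4.6) -> [ 4.  0. -0.] [-0.004  0.     0.   ]
t 22.20 p [0.6023 0.116  0.159 ] phi -4.58 tilt 0.24 F [-13.3   0.1   8.6] w 0.134 g 59.4 q [0.07 0.09 1.72 0.   1.33 0.15]
(np.float64(0.6097501306923252), np.float64(0.20870751578298585), np.float64(0.15897393594068437), -4.6) -> [ 9.3  0.  -0. ] [-0.004  0.     0.   ]
```

>>> {"method": "send_rows", "body": {"steps": [{"translation":[0,-0.15,-0.2],"delta_rot":[0,0,0],"jaw":0.6},{"translation":[0.5,-0.15,-0.2],"delta_rot":[0,0,0],"jaw":0.6},{"translation":[1.2,-0.15,-0.2],"delta_rot":[0,0,0],"jaw":0.6},{"translation":[2,-0.15,-0.2],"delta_rot":[0,0,0],"jaw":0.6},{"translation":[2.8,-0.15,-0.2],"delta_rot":[0,0,0],"jaw":0.6},{"translation":[3.5,-0.15,-0.2],"delta_rot":[0,0,0],"jaw":0.6},{"translation":[4,-0.15,-0.2],"delta_rot":[0,0,0],"jaw":0.6},{"translation":[4,-0.15,-0.2],"delta_rot":[0,0,0],"jaw":0.6}]}}

```text
time: 23.0
tool_pos: [0.6051, 0.1565, 0.1591]
tool_rot: [-0.001, 0.735, 0.678, -0.001]
contact_force: [-7.2, 0.5, 0.6]
gripper_width: 0.126
grasp_force: 60.0
```

```bash
cat > tab.py <<'E'
from h import *
import sys
p,R=pose()
g=grab_frame("scene"); save(g,sys.argv[1])
W=cloud(g);z=W[...,2];H,S,V=cv2.split(cv2.cvtColor(g["pixels"],cv2.COLOR_BGR2HSV))
m=((H<8)|(H>172))&(S>130)&(z>.11)&(z<.19)&(W[...,0]>.55)&(W[...,0]<.65)&(W[...,1]>.06)&(W[...,1]<.28)
P=W[m]; r=cv2.minAreaRect((P[:,:2]*1000).astype(np.float32)); print(len(P),r)
print("opening ~",(np.array(r[0])-[594,-19.5])@[.080,.997]-124)
E
python3 tab.py s10.png
```

```text
t 23.00 p [0.6051 0.1565 0.1591] phi -4.57 tilt 0.09 F [-7.2  0.5  0.6] w 0.126 g 60.0 q [0.13 0.12 1.69 0.   1.33 0.21]
103 ((608.0134887695312, 154.6854705810547), (17.822978973388672, 28.406532287597656), 15.784432411193848)
opening ~ 50.78399327087402
```

>>> {"method": "send_rows", "body": {"steps": [{"translation":[0.4,0,0],"delta_rot":[0,0,0],"jaw":0.6},{"translation":[1.2,0,0],"delta_rot":[0,0,0],"jaw":0.6},{"translation":[2,0,0],"delta_rot":[0,0,0],"jaw":0.6},{"translation":[3,0,0],"delta_rot":[0,0,0],"jaw":0.6},{"translation":[4,0,0],"delta_rot":[0,0,0],"jaw":0.6},{"translation":[4.8,0,0],"delta_rot":[0,0,0],"jaw":0.6},{"translation":[5.2,0,0],"delta_rot":[0,0,0],"jaw":0.6},{"translation":[5.2,0,0],"delta_rot":[0,0,0],"jaw":0.6}]}}

```text
time: 23.85
tool_pos: [0.6088, 0.2087, 0.1591]
tool_rot: [-0.001, 0.735, 0.678, -0.001]
contact_force: [-8.3, 0.9, 1.3]
gripper_width: 0.132
grasp_force: 60.0
```

```bash
python3 tab.py s11.png; python3 - <<'E'
import cv2
a=cv2.imread("pics/s11.png")[165:295,170:350]; cv2.imwrite("pics/s11c.png",cv2.resize(a,(720,520),interpolation=3))
E
```

```text
t 23.85 p [0.6088 0.2087 0.1591] phi -4.57 tilt 0.14 F [-8.3  0.9  1.3] w 0.132 g 60.0 q [0.21 0.16 1.64 0.   1.34 0.29]
119 ((614.0828857421875, 205.5814208984375), (28.978593826293945, 17.85985565185547), 57.64009094238281)
opening ~ 102.01280749511719
```

View pics/s11c.png

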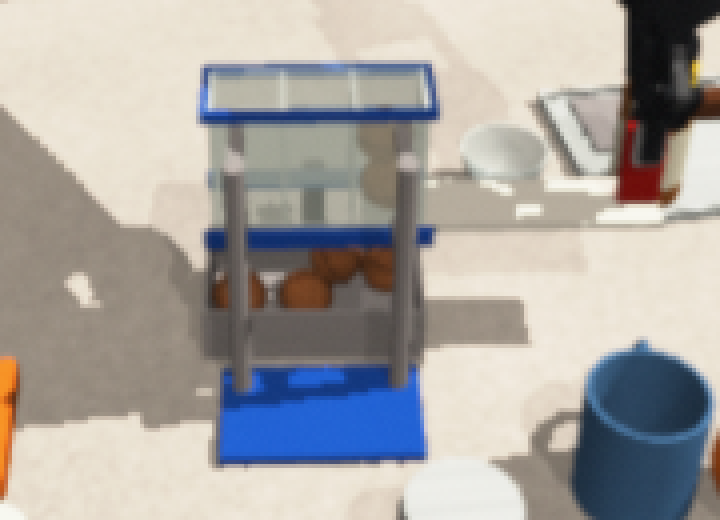

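The crop shows four walnuts in the pan, at (238,292), (305,292), (337,262) and (380,268). The other two are still stacked in the +48 column at (380,165). Now I'll shut the gate.

>>> {"method": "send_rows", "body": {"steps": [{"translation":[-0.5,0,0],"delta_rot":[0,0,0],"jaw":0.6},{"translation":[-2,0,0],"delta_rot":[0,0,0],"jaw":0.6},{"translation":[-4,0,0],"delta_rot":[0,0,0],"jaw":0.6},{"translation":[-6,0,0],"delta_rot":[0,0,0],"jaw":0.6},{"translation":[-8,0,0],"delta_rot":[0,0,0],"jaw":0.6},{"translation":[-9.3,0,0],"delta_rot":[0,0,0],"jaw":0.6},{"translation":[-9.8,0,0],"delta_rot":[0,0,0],"jaw":0.6},{"translation":[-9.8,0,0],"delta_rot":[0,0,0],"jaw":0.6}]}}

```text
time: 24.7
tool_pos: [0.6016, 0.1093, 0.1591]
tool_rot: [-0.0, 0.735, 0.678, -0.0]
contact_force: [-5.8, -0.8, -1.2]
gripper_width: 0.127
grasp_force: 60.0
```

>>> {"method": "send_rows", "body": {"steps": [{"translation":[-0.1,0,0],"delta_rot":[0,0,0],"jaw":0.6},{"translation":[-0.2,0,0],"delta_rot":[0,0,0],"jaw":0.6},{"translation":[-0.3,0,0],"delta_rot":[0,0,0],"jaw":0.6},{"translation":[-0.4,0,0],"delta_rot":[0,0,0],"jaw":0.6},{"translation":[-0.4,0,0],"delta_rot":[0,0,0],"jaw":0.6},{"translation":[-0.4,0,0],"delta_rot":[0,0,0],"jaw":0.6},{"translation":[-0.4,0,0],"delta_rot":[0,0,0],"jaw":0.6},{"translation":[-0.4,0,0],"delta_rot":[0,0,0],"jaw":0.6}]}}

```text
time: 25.5
tool_pos: [0.6014, 0.1066, 0.1591]
tool_rot: [-0.0, 0.735, 0.678, 0.0]
contact_force: [-5.2, 1.7, -0.3]
gripper_width: 0.127
grasp_force: 59.8
```

```bash
python3 tab.py s12.png
```

```text
t 25.50 p [0.6014 0.1066 0.1591] phi -4.60 tilt 0.05 F [-5.2  1.7 -0.3] w 0.127 g 59.8 q [0.05 0.09 1.72 0.   1.33 0.13]
101 ((606.4539184570312, 106.27163696289062), (27.907306671142578, 8.457743644714355), 76.37353515625)
opening ~ 2.3906355285644594
```

>>> {"method": "send_rows", "body": {"steps": [{"translation":[-0.1,0,0],"delta_rot":[0,0,0],"jaw":0.6},{"translation":[-0.2,0,0],"delta_rot":[0,0,0],"jaw":0.6},{"translation":[-0.3,0,0],"delta_rot":[0,0,0],"jaw":0.6},{"translation":[-0.3,0,0],"delta_rot":[0,0,0],"jaw":0.6},{"translation":[-0.3,0,0],"delta_rot":[0,0,0],"jaw":0.6},{"translation":[-0.3,0,0],"delta_rot":[0,0,0],"jaw":0.6},{"translation":[-0.3,0,0],"delta_rot":[0,0,0],"jaw":0.6},{"translation":[-0.3,0,0],"delta_rot":[0,0,0],"jaw":0.6}]}}

```text
time: 26.35
tool_pos: [0.6012, 0.1041, 0.1591]
tool_rot: [-0.001, 0.735, 0.678, 0.001]
contact_force: [-4.2, 2.9, -0.6]
gripper_width: 0.126
grasp_force: 59.8
```

>>> {"method": "send_rows", "body": {"steps": [{"translation":[-0.1,0,0],"delta_rot":[0,0,0],"jaw":0.6},{"translation":[-0.2,0,0],"delta_rot":[0,0,0],"jaw":0.6},{"translation":[-0.2,0,0],"delta_rot":[0,0,0],"jaw":0.6},{"translation":[-0.2,0,0],"delta_rot":[0,0,0],"jaw":0.6},{"translation":[-0.2,0,0],"delta_rot":[0,0,0],"jaw":0.6},{"translation":[-0.2,0,0],"delta_rot":[0,0,0],"jaw":0.6},{"translation":[-0.2,0,0],"delta_rot":[0,0,0],"jaw":0.6},{"translation":[-0.2,0,0],"delta_rot":[0,0,0],"jaw":0.6}]}}

```text
time: 27.15
tool_pos: [0.6012, 0.104, 0.1592]
tool_rot: [-0.002, 0.735, 0.678, 0.002]
contact_force: [-3.7, 10.0, -1.6]
gripper_width: 0.125
grasp_force: 59.6
```

```bash
python3 tab.py s13.png
```

```text
t 27.15 p [0.6012 0.104  0.1592] phi -4.56 tilt 0.31 F [-3.7 10.  -1.6] w 0.125 g 59.6 q [0.05 0.08 1.73 0.01 1.33 0.13]
104 ((606.7928466796875, 103.47453308105469), (28.2778377532959, 10.854968070983887), 77.21298217773438)
opening ~ -0.37096278381348213
```

The gate is on its stop: motion ended at y 0.104 with 10 N. I'll release the tab and retreat upward.

>>> {"method": "send_rows", "body": {"steps": [{"translation":[0,0,0],"delta_rot":[0,0,0],"jaw":2},{"translation":[0,0,0],"delta_rot":[0,0,0],"jaw":4},{"translation":[0,0,0],"delta_rot":[0,0,0],"jaw":5},{"translation":[0,0,0],"delta_rot":[0,0,0],"jaw":5},{"translation":[0,0,-1],"delta_rot":[0,0,0],"jaw":5},{"translation":[0,0,-4],"delta_rot":[0,0,0],"jaw":5},{"translation":[0,0,-8],"delta_rot":[0,0,0],"jaw":5},{"translation":[0,0,-12],"delta_rot":[0,0,0],"jaw":5}]}}

```text
time: 28.0
tool_pos: [0.6013, 0.1005, 0.2807]
tool_rot: [0.001, 0.735, 0.678, 0.0]
contact_force: [0.7, -0.5, 0.2]
gripper_width: 0.587
grasp_force: 0.0
```

>>> {"method": "send_rows", "body": {"steps": [{"translation":[1,0,-2],"delta_rot":[0,0,0],"jaw":5},{"translation":[4,-3,-2],"delta_rot":[0,0,0],"jaw":5},{"translation":[8,-6,-2],"delta_rot":[0,0,0],"jaw":5},{"translation":[12,-9,-2],"delta_rot":[0,0,0],"jaw":5},{"translation":[16,-12,-2],"delta_rot":[0,0,0],"jaw":5},{"translation":[20,-14,-2],"delta_rot":[0,0,0],"jaw":5},{"translation":[22,-15,-2],"delta_rot":[0,0,0],"jaw":5},{"translation":[22,-15,-2],"delta_rot":[0,0,0],"jaw":5}]}}

```text
time: 28.8
tool_pos: [0.4686, 0.3344, 0.2997]
tool_rot: [0.001, 0.734, 0.679, 0.001]
contact_force: [0.2, -0.2, -0.0]
gripper_width: 0.585
grasp_force: 0.0
```

```bash
python3 tab.py s14.png
```

```text
t 28.80 p [0.4686 0.3344 0.2997] phi -4.40 tilt 0.17 F [ 0.2 -0.2 -0. ] w 0.585 g 0.0 q [ 0.49 -0.09  1.67 -0.    1.57  0.57]
201 ((605.2432250976562, 104.07731628417969), (9.48051643371582, 29.431610107421875), 1.963006854057312)
opening ~ 0.10604234313964866
```

View pics/s14.png

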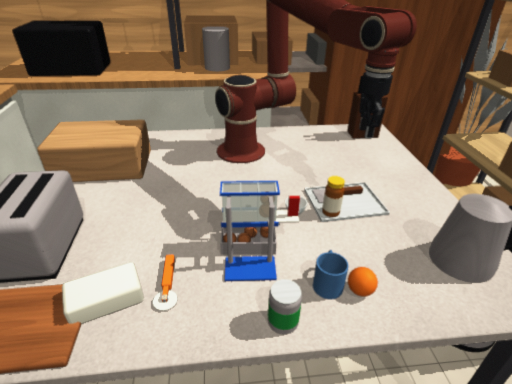

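The final view shows the walnuts in the pan under the dispenser at (248,235) and the gate shut, with its tab at (294,206). The jar is upright in the tray at (335,197) with the scraper lying beside it. The pastry wheel and mug look unmoved; the bowl is hidden behind the dispenser in this view.

```bash
python3 -c "
from plant import *
print(job_done())"
```

```text
the job is handed in; nothing more can be done
None
```

I handed the job in at about 29 s of the 72 s limit: the jar stands and the scraper lies in the tray, four walnuts are in the pan under the dispenser with two still in their column, and the gate is shut on its stop; no verdict came back.

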